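# Turn the row of hub tools round into the new rack

### The arm

A 6-joint arm with a two-finger parallel gripper is mounted at the origin on the work surface. World frame = base frame: x ahead of the robot, y to its left, z up, the work surface at z = 0. Lengths are in m, angles in rad, forces in N, time in s.
With the tool pointing down it reaches from about 0.375 to 0.975 m from the base axis. Payload 3.8 kg.
Tool frame: the origin (TCP) lies at the very end of the fingers, on their centre line; the grasp point (between the pads) lies 19 mm behind it; y points along the fingers, z is the direction in which the jaws open and shut, and the axes are right-handed (so a half turn about y gives the same grasp; the last joint's range is limited). The gripper opens to 85 mm and grips with 20 to 120 N. Pads are 22 mm wide; open, the fingers measure 114 mm over their backs; the gripper's body (76 mm by 85 mm) begins 54 mm behind the grasp point. The pads swing forward as they close: fully open they stand 13 mm farther back than shut.
Start: joints at [-1.208, 0.264, 1.604, -0, 1.274, -0.037], TCP at [0.263, -0.622, 0.231] pointing down, gripper open.
Joint ranges: [-2.63, 2.63], [-0.94, 2.18], [0.31, 2.57], [-1.31, 4.45], [0, 2.66], [-2.55, 2.55]. Speed limits (rad/s): [2.57, 2.57, 3.14, 3.14, 3.14, 3.14].

### API

Orientations are given as a unit quaternion [x, y, z, w].
In Python, from cell import get_obs, grab_frame, camera_model, hand_in gives the robot as it stands.
- The arm moves only by the tool play_rows, never from a script. Its argument "rows" is one flat list of numbers, 6 for each row, row after row: the shift along the tool's x, y, z in mm, then the turn, a rotation vector about the tool's x, y, z in degrees. In form: [dx, dy, dz, ax, ay, az, dx, dy, dz, ax, ay, az, ...]. A call has 1 to 12 rows; each row shifts and turns the commanded pose from where the row before left it, along the tool's axes as they then stand; what a row does not reach is not made up. A row lasts 1/10 s, in which the tool goes at most 50 mm and 8.59 degrees, less where a joint would pass 70% of its speed; a pose out of reach is approached as far as the arm can. A call is refused whole if a number of a shift passes 50 or a number of a turn 8.59, either way. A call with a gripper value outside its range is refused whole. "gripper" is the closure, from 0 (fully open) to 1 (shut), set as the call begins (left out, the last holds). The fingers move at their own pace and stop on an object; "grip_force" is the grip in N (left out, the last holds). Time passes only in rows, so rows that do not move let the fingers close. It gives the time, the measured TCP pose, the force and the opening at its end, in the units of the state.
- get_obs(): the state, without advancing time (a new reading comes with each control period).
- grab_frame(name): name is "side" or "top" or "wrist"; returns (picture, depth): 480x640x3 uint8, red, green, blue; 480x640 float32, m along the optical axis (not along the pixel's ray), 0 where there is no reading.
- camera_model(name): a dict with "K" (3x3 intrinsics, pixels), "distortion" ([k1, k2, p1, p2, k3] as OpenCV has them; the pictures are not rectified), "extrinsics" (4x4, takes a point from camera to world coordinates). Camera axes: x right, y down, z forward; pixel columns grow to the right and rows downward; lengths in m; the calibration is good to about 2 mm. A picture is of the moment at which its call begins: read the wrist's pose just before it. camera_model takes no time and is no camera call; for the wrist camera it gives the pose at the moment of the call.
- hand_in(): hands the job in, once; it reports no verdict.
The state is a dict: "time": time; "joints": joint angles; "qvel": joint speeds; "joint_efforts": joint torques, N m; "tcp_pos": TCP position; "tcp_rot": TCP orientation; "ft_force": force on the tool from outside, world axes, zero at the start; "wrist_torque": the same for the moment, N m; "finger_gap": finger opening in m.
Only numpy, scipy, OpenCV 4.12 (cv2) and the standard library are available. Lean on these libraries where they do the work, as an engineer would, in place of code of your own. Each camera call takes 0.05 s, during which the arm holds its last target. There are 200 camera calls.

### The job

Move the four bicycle tools from the light wooden holders on the old wooden rack into the wells of the new aluminium rack, one per well and in reverse order: the tool that stands leftmost in the old row must stand rightmost in the new one, and so on down the row. Leave each tool standing upright on the floor of its well.

Things in the scene. Friction and masses are not known exactly. Their poses are not given: they have to be found in the camera images.
- old_rack: Old brown wooden rack board, fixed, lying flat: 66 (x) by 236 (y) by 8 mm. Origin at the centre of its underside on the table, z up, y along the row. It carries four look-alike light wooden holders in a row at y = -84, -28, +28, +84 mm (x = 0). Its y axis points roughly to the robot's left (yaw within 0.35 rad of world y).
- new_rack: New aluminium rack, fixed, 62 (x) by 230 (y) mm, with four empty square wells of 50 by 50 mm in a row, centred at y = -84, -28, +28, +84 mm (x = 0), between 6 mm ribs whose tops are 12 mm above the table; the well floors are 6 mm above the table. Origin at the centre of its underside on the table, z up, y along the row, roughly to the robot's left (yaw within 0.35 rad).
- cassette_tool: Stainless steel cassette tool standing on end, 62 mm high, 0.1 to 0.2 kg: a hexagonal body 27 mm across flats (two flats face its +x and -x) from 0 to 36 mm, above it a splined nose 24 mm in diameter to 50 mm and a thin pin to 62 mm. Origin at the centre of its underside, z up. Grip the hexagon across x, about 30 mm above the underside.
- bracket_tool: Dark steel bottom bracket tool: a wide round drum, 34 mm in diameter, 42 mm high, with eight teeth in a ring on top (from 34 mm up), 0.1 to 0.25 kg. Origin at the centre of its underside, z up. Grip the drum about 30 mm above the underside.
- axle_socket: Bright steel axle nut socket: a plain tall round tube-like cylinder, 27 mm in diameter, 68 mm high, the tallest of the four, 0.1 to 0.25 kg. Origin at the centre of its underside, z up. Grip it about 32 mm above the underside.
- freewheel_tool: Dark steel freewheel tool: a square block 26 by 26 mm, 40 mm high, with two small prongs on top up to 52 mm (at y = -9 and +9 mm), 0.1 to 0.25 kg. Origin at the centre of its underside, z up. Grip the block across x, about 30 mm above the underside.
- holder_of_cassette_tool: Light plywood square open-topped holder, fixed on the old rack, in which the cassette tool stands at the start: 54 by 54 mm outside, 48 mm inside, rim 8 mm above its underside (16 mm above the table), floor 3 mm thick (11 mm above the table). Origin at the centre of its underside, axes parallel to the old rack's. All four holders look the same.
- holder_of_bracket_tool: Light plywood square open-topped holder, fixed on the old rack, in which the bracket tool stands at the start: 54 by 54 mm outside, 48 mm inside, rim 8 mm above its underside (16 mm above the table), floor 3 mm thick (11 mm above the table). Origin at the centre of its underside, axes parallel to the old rack's. All four holders look the same.
- holder_of_axle_socket: Light plywood square open-topped holder, fixed on the old rack, in which the axle socket stands at the start: 54 by 54 mm outside, 48 mm inside, rim 8 mm above its underside (16 mm above the table), floor 3 mm thick (11 mm above the table). Origin at the centre of its underside, axes parallel to the old rack's. All four holders look the same.
- holder_of_freewheel_tool: Light plywood square open-topped holder, fixed on the old rack, in which the freewheel tool stands at the start: 54 by 54 mm outside, 48 mm inside, rim 8 mm above its underside (16 mm above the table), floor 3 mm thick (11 mm above the table). Origin at the centre of its underside, axes parallel to the old rack's. All four holders look the same.
Things that resemble listed ones, but are neither listed nor needed, are in the scene too. What is shaped like the cassette_tool but yellow is not meant.

How it is judged:
By the outcome, as a careful person would: the job done as asked, in the order asked, and still so for the second after the job is handed in, with the robot touching nothing.
It also fails if it takes over 90 s, if anything falls off the work surface, if the arm or the gripper's body presses on something with over 40 N, if the wrist force passes 120 N, or if a joint passes its speed limit or range.

## Working session

There is one attempt and no reset: what is moved stays moved. The work goes in short steps, Python scripts to look and compute and a tool call to move; the robot and the scene stay as the last step left them, time stands still between calls to the robot, and variables do not carry over. Pictures are saved under pics/ and viewed, about 12 in all and at most 16, crops included, and the job is handed in when it is done.

Besides the shell and the picture viewer there is one more tool, called as name(argument=value, ...) on one line, values as JSON. play_rows: Moves the arm, as the interface text tells. Its arguments: {"type":"object","properties":{"rows":{"type":"array","items":{"type":"number"}},"gripper":{"type":"number"},"grip_force":{"type":"number"}},"required":["rows"]}

```bash
mkdir -p pics; cat > h.py <<'E'
import numpy as np, cv2
from cell import *
def snap(n,f):
    c=camera_model(n); im,d=grab_frame(n)
    cv2.imwrite('pics/%s.png'%f,im[:,:,::-1]); np.savez('pics/%s.npz'%f,im=im,d=d,K=c['K'],D=c['distortion'],E=c['extrinsics'])
    return im,d
def load(f): return np.load('pics/%s.npz'%f)
def ray(s,uv):
    p=cv2.undistortPoints(np.array(uv,float).reshape(-1,1,2),s['K'],np.array(s['D'],float)).reshape(-1,2)
    return np.c_[p,np.ones(len(p))]@s['E'][:3,:3].T, s['E'][:3,3]
def onplane(s,uv,z):
    r,o=ray(s,uv); return o+r*((z-o[2])/r[:,2])[:,None]
def cloud(s):
    v,u=np.mgrid[0:480,0:640]; r,o=ray(s,np.c_[u.ravel(),v.ravel()])
    P=o+r*s['d'].reshape(-1,1); return P.reshape(480,640,3)
E
python3 - <<'E'
from h import *
for n in('top','side'):
    snap(n,n+'0'); s=load(n+'0'); print(n,s['E'].round(3).tolist())
o=get_obs(); print(o)
E
```

```text
top [[-0.017, -0.98, 0.197, 0.269], [-1.0, 0.018, 0.002, -0.014], [-0.005, -0.196, -0.98, 1.106], [0.0, 0.0, 0.0, 1.0]]
side [[-0.983, -0.124, 0.136, 0.409], [-0.184, 0.679, -0.711, 0.513], [-0.004, -0.724, -0.69, 0.53], [0.0, 0.0, 0.0, 1.0]]
{'time': 0.1, 'joints': array([-1.20791460e+00,  2.64697561e-01,  1.60524516e+00,  1.65620266e-05,
        1.27372214e+00, -3.69061127e-02]), 'qvel': array([-3.50530289e-04, -3.22083115e-03, -4.31290191e-03,  3.67944805e-04,
       -1.48675635e-03, -6.22487695e-05]), 'joint_efforts': array([ 4.19420667e-04, -5.16709256e+01, -3.68589914e+01, -4.20456288e-06,
        6.30129478e-03, -9.75200805e-06]), 'tcp_pos': array([ 0.26248678, -0.6211446 ,  0.23006906]), 'tcp_rot': array([-0.14051851,  0.69375043, -0.69230276,  0.14029179]), 'ft_force': array([-0.611021  , -0.25669953, -0.48859351]), 'wrist_torque': array([ 0.04229596,  0.09256309, -0.04441246]), 'finger_gap': 0.0854818949031752}
```

View pics/top0.png

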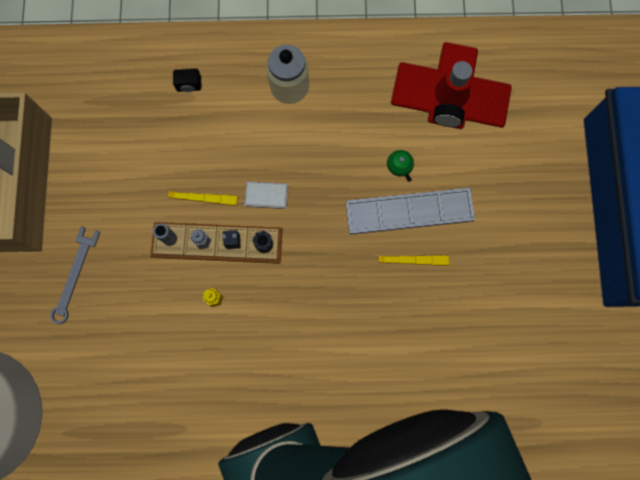

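View pics/side0.png

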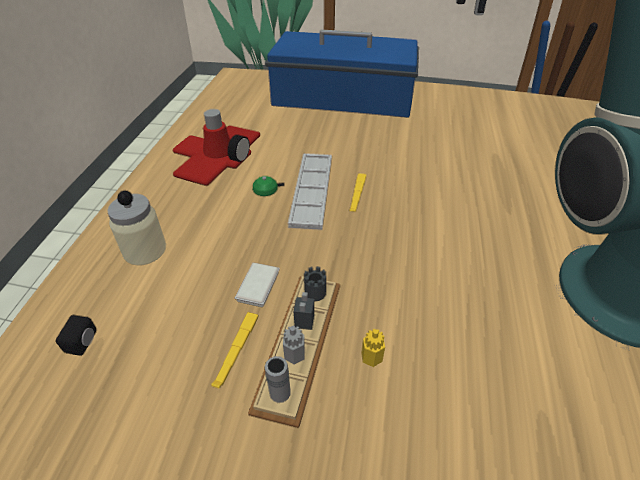

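Top view: from the robot's left, the old row is axle socket (163,234), cassette tool (199,238), freewheel tool (231,238) and bracket tool (262,241). The new rack is at (410,211). Possible mix-ups are the yellow cassette-shaped piece (211,297), which is not meant, and the white card (266,195).

```bash
cat > m.py <<'E'
from h import *
s=load('top0'); im=s['im']; P=cloud(s)
hsv=cv2.cvtColor(im,cv2.COLOR_RGB2HSV)
def rect(mask,box,z,name):
    m=np.zeros((480,640),np.uint8); x0,y0,x1,y1=box; m[y0:y1,x0:x1]=mask[y0:y1,x0:x1]
    m=cv2.morphologyEx(m,cv2.MORPH_CLOSE,np.ones((9,9)))
    c=max(cv2.findContours(m,0,1)[0],key=cv2.contourArea).reshape(-1,2)
    W=onplane(s,c,z)[:,:2]; r=cv2.minAreaRect((W*1000).astype(np.float32))
    print(name,r); return r
rect(((hsv[...,1]<60)&(hsv[...,2]>110)).astype(np.uint8)*255,(330,180,490,245),.012,'new')
h=P[...,2]; 
print('h table',np.median(h[300:350,300:350]), 'new rib/floor',np.percentile(h[205:215,360:460],[10,50,90]))
rect(((h>.004)&(h<.2)).astype(np.uint8)*255,(330,180,490,245),.012,'new by h')
rect(((h>.004)&(h<.2)).astype(np.uint8)*255,(140,215,292,270),.010,'old by h')
# tool points
m=((h>.024)&(h<.2)); m[:215]=0;m[270:]=0;m[:,:140]=0;m[:,292:]=0
n,l,st,c=cv2.connectedComponentsWithStats(m.astype(np.uint8))
for i in range(1,n):
    if st[i,4]<20: continue
    q=P[l==i]; print(c[i].round(1),st[i,4],'zmax',q[:,2].max().round(4),'rect',cv2.minAreaRect((q[:,:2]*1000).astype(np.float32)))
    t=q[q[:,2]>q[:,2].max()-.02]; print('   mean top',t.mean(0).round(4))
cv2.imwrite('pics/crop1.png',cv2.resize(im[170:310,140:300,::-1],None,fx=5,fy=4.28,interpolation=2))
E
python3 m.py
```

```text
new ((551.3230590820312, -171.13870239257812), (61.941795349121094, 230.26878356933594), 5.107778549194336)
h table -0.000804537289081253 new rib/floor [0.00213421 0.00495058 0.00897279]
new by h ((555.0813598632812, -169.7122344970703), (105.05326843261719, 247.63003540039062), 6.60054349899292)
old by h ((498.3956298828125, 182.34783935546875), (260.9003601074219, 96.32178497314453), 88.38756561279297)
[164.  233.7] 310 zmax 0.0839 rect ((504.7285461425781, 264.6140441894531), (25.487783432006836, 25.827350616455078), 0.2611865699291229)
   mean top [0.5043 0.2627 0.0773]
[199.1 238.2] 264 zmax 0.0744 rect ((499.6489562988281, 205.83035278320312), (30.5402774810791, 26.676929473876953), 39.379112243652344)
   mean top [0.4991 0.2056 0.0616]
[230.4 238.8] 285 zmax 0.0675 rect ((497.2730407714844, 150.5560302734375), (26.4691219329834, 26.524045944213867), 2.8774399757385254)
   mean top [0.4975 0.1499 0.0524]
[262. 241.] 331 zmax 0.0558 rect ((492.51849365234375, 94.5469741821289), (33.12849044799805, 32.664695739746094), 12.596781730651855)
   mean top [0.4921 0.0947 0.0461]
```

View pics/crop1.png

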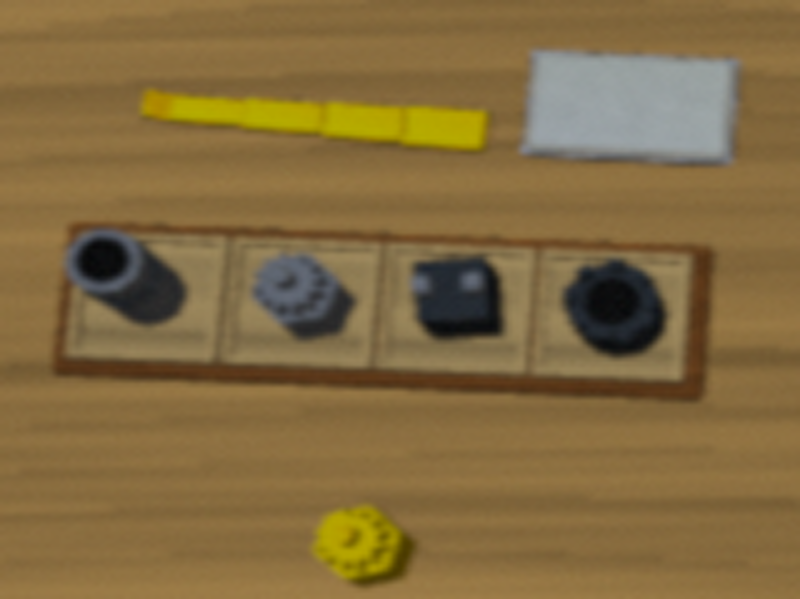

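The crop confirms the order left to right: grey tube (socket), grey splined cassette tool, dark pronged block, dark toothed drum. The yellow look-alike below the rack stays where it is. Rack sizes check out: new rack measured 61.9 x 230.3 mm, yaw +5.1°. The old row's yaw is about -4.1°.

```bash
cat > go.py <<'E'
import sys
from h import *
from scipy.spatial.transform import Rotation as R
# target TCP mm x y z, yaw deg of jaw axis (mod 180)
x,y,z,yaw=map(float,sys.argv[1:5]); o=get_obs(); A=R.from_quat(o['tcp_rot'])
best=None
for k in(0,180):
    a=np.radians(yaw+k); zc=np.array([np.cos(a),np.sin(a),0]); yc=np.array([0,0,-1.]); T=R.from_matrix(np.c_[np.cross(yc,zc),yc,zc])
    rv=np.degrees((A.inv()*T).as_rotvec())
    d=np.array([x,y,z])/1000-o['tcp_pos']
    print('rot(tool,deg)',rv.round(2),'shift in final axes mm',(T.inv().apply(d)*1000).round(1),' in current axes',(A.inv().apply(d)*1000).round(1))
print('t',o['time'],'tcp',(o['tcp_pos']*1000).round(1),'q6',o['joints'].round(2),'gap',round(o['finger_gap'],4),'F',o['ft_force'].round(1))
print(A.as_matrix().round(3).tolist())
E
python3 go.py 440 180 240 -4.1; python3 -c "
from h import *
c=camera_model('wrist');print(c['extrinsics'].round(3).tolist(),c['K'])"
```

```text
rot(tool,deg) [  0.1  -62.99  -0.07] shift in final axes mm [-811.8   -9.9  119.8]  in current axes [-475.3   -8.5 -668.9]
rot(tool,deg) [8.0000e-02 1.1701e+02 1.2000e-01] shift in final axes mm [ 811.8   -9.9 -119.8]  in current axes [-475.3   -8.5 -668.9]
t 0.1 tcp [ 262.5 -621.1  230.1] q6 [-1.21  0.26  1.61  0.    1.27 -0.04] gap 0.0855 F [-0.6 -0.3 -0.5]
[[-0.921, -0.001, 0.389], [-0.389, 0.002, -0.921], [-0.0, -1.0, -0.002]]
[[0.389, -0.887, -0.247, 0.326], [-0.921, -0.375, -0.103, -0.595], [-0.001, 0.267, -0.964, 0.372], [0.0, 0.0, 0.0, 1.0]] [[357.98226852   0.         315.8444728 ]
 [  0.         357.98226852 246.58163838]
 [  0.           0.           1.        ]]
```

play_rows(rows=[0,0,0,0,-8,0,0,0,0,0,-8,0,0,0,0,0,-8,0,0,0,0,0,-8,0,0,0,0,0,-8,0,0,0,0,0,-8,0,0,0,0,0,-8,0,0,0,0,0,-7,0,-48,0,10,0,0,0,-48,0,10,0,0,0,-48,0,10,0,0,0,-48,0,10,0,0,0], gripper=0)

```text
time: 1.3
tcp_pos: [0.3163, -0.4311, 0.2305]
tcp_rot: [-0.481, 0.518, -0.517, 0.482]
ft_force: [0.1, 0.3, 0.8]
finger_gap: 0.0851
```

play_rows(rows=[-48,0,10,0,0,0,-48,0,10,0,0,0,-48,0,10,0,0,0,-48,0,10,0,0,0,-48,0,10,0,0,0,-48,0,10,0,0,0,-48,0,10,0,0,0,-48,0,10,0,0,0,-48,0,10,0,0,0,-48,0,10,0,0,0,-48,0,10,0,0,0,-48,0,10,0,0,0])

```text
time: 2.5
tcp_pos: [0.477, 0.1349, 0.231]
tcp_rot: [0.482, -0.517, 0.517, -0.482]
ft_force: [0.8, -0.9, 0.9]
finger_gap: 0.0854
```

play_rows(rows=[-45,0,10,0,0,0,0,0,0,0,0,0,0,0,0,0,0,0])

```text
time: 2.8
tcp_pos: [0.4898, 0.1778, 0.2305]
tcp_rot: [-0.483, 0.517, -0.517, 0.482]
ft_force: [-0.5, -0.8, -0.1]
finger_gap: 0.085
```

```bash
python3 go.py 504 264 200 -4.1; python3 -c "
from h import *
snap('wrist','w1')"
```

```text
rot(tool,deg) [0.09 0.16 0.06] shift in final axes mm [-87.   30.5   8. ]  in current axes [-87.1  30.4   8.3]
rot(tool,deg) [ 1.0000e-01 -1.7984e+02 -1.4000e-01] shift in final axes mm [87.  30.5 -8. ]  in current axes [-87.1  30.4   8.3]
t 2.8 tcp [489.8 177.8 230.5] q6 [ 0.3  -0.03  1.93 -0.    1.24  0.37] gap 0.085 F [-0.5 -0.8 -0.1]
[[-0.069, -0.002, 0.998], [-0.998, -0.001, -0.069], [0.001, -1.0, -0.002]]
```

View pics/w1.png

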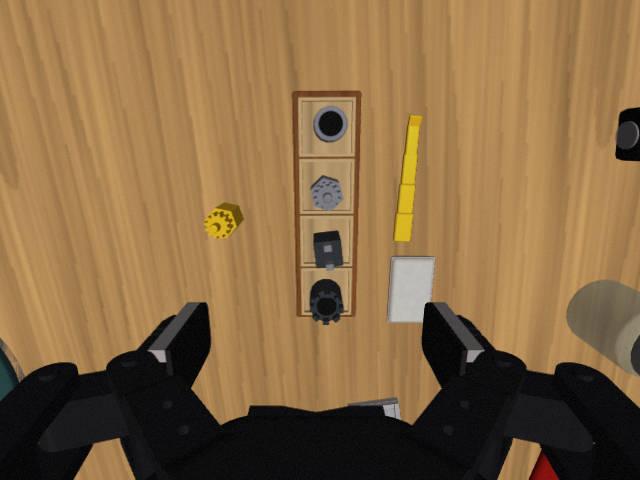

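The wrist view shows socket (330,124), cassette tool (327,193), freewheel tool (328,249) and bracket tool (327,301), all upright in their holders.

```bash
python3 - <<'E'
from h import *
s=load('w1'); P=cloud(s); h=P[...,2]
m=(h>.022)&(h<.1); m[:, :296]=0; m[:,360:]=0; m[330:]=0
n,l,st,c=cv2.connectedComponentsWithStats(m.astype(np.uint8))
for i in range(1,n):
    if st[i,4]<100: continue
    q=P[l==i]; zt=np.percentile(q[:,2],99)
    print(c[i].round(0),'zmax',zt.round(4),'rect',[np.round(v,1).tolist() for v in cv2.minAreaRect((q[:,:2]*1000).astype(np.float32))])
    for dz in (.004,.014,.03):
        t=q[q[:,2]>zt-dz]; print('   ',dz,((t[:,:2].max(0)+t[:,:2].min(0))*500).round(1),len(t))
print(onplane(s,[[330,124]],.079)*1000,onplane(s,[[327,247],[330,266]],.063)*1000)
cv2.imwrite('pics/crop2.png',cv2.resize(s['im'][165:275,290:365,::-1],None,fx=5.4,fy=5.4,interpolation=2))
E
```

```text
[330. 124.] zmax 0.0809 rect [[507.2, 262.2], [26.0, 26.0], 86.2]
    0.004 [507.3 262.4] 915
    0.014 [507.3 262.4] 924
    0.03 [507.2 262.1] 961
[326. 193.] zmax 0.0732 rect [[502.1, 203.6], [30.4, 27.1], 40.0]
    0.004 [501.9 203.4] 71
    0.014 [501.8 203.3] 474
    0.03 [501.8 203.4] 778
[327. 250.] zmax 0.0638 rect [[499.9, 148.1], [26.0, 26.6], 3.2]
    0.004 [499.8 148. ] 112
    0.014 [499.8 148.2] 680
    0.03 [499.8 148.4] 863
[326. 303.] zmax 0.0539 rect [[494.8, 92.9], [33.4, 33.3], 20.8]
    0.004 [494.8  92.2] 246
    0.014 [494.8  92.4] 937
    0.03 [494.7  92.5] 1117
[[507.56721976 261.71179157  79.        ]] [[499.40721833 157.91406879  63.        ]
 [501.05513376 139.75283462  63.        ]]
```

View pics/crop2.png

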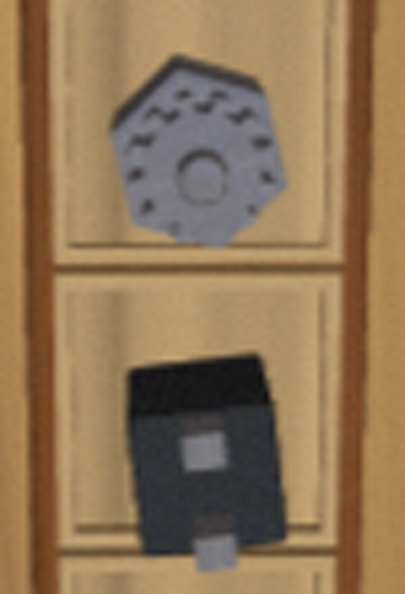

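```bash
python3 go.py 507 262 24 -4.1 | grep '^rot\|tcp' ; python3 - <<'E'
from h import *
s=load('top0');P=cloud(s);h=P[...,2]
for nm,b in dict(green=(380,145,418,184),lev=(375,252,455,268),oldlev=(165,188,240,208),card=(243,180,290,210)).items():
    x0,y0,x1,y1=b;q=P[y0:y1,x0:x1].reshape(-1,3);c=s['im'][y0:y1,x0:x1].reshape(-1,3).astype(int)
    k={'green':c[:,1]>c[:,0]+25,'card':(abs(c[:,0]-c[:,2])<40)}.get(nm,c[:,1]>c[:,2]+110);q=q[k]
    print(nm,len(q),(np.percentile(q,[2],axis=0)*1000).round(0),(np.percentile(q,[98],axis=0)*1000).round(0))
E
```

```text
rot(tool,deg) [0.09 0.07 0.07] shift in final axes mm [-86.2 206.6  11.2]  in current axes [-86.5 206.4  11.6]
rot(tool,deg) [ 1.0000e-01 -1.7993e+02 -1.4000e-01] shift in final axes mm [ 86.2 206.6 -11.2]  in current axes [-86.5 206.4  11.6]
t 2.85 tcp [489.7 176.8 230.6] q6 [ 0.3  -0.03  1.93 -0.    1.24  0.37] gap 0.0855 F [0.5 0.2 0.4]
green 493 [[ 620. -178.   10.]] [[ 662. -135.   28.]]
lev 512 [[ 452. -235.    2.]] [[ 468. -115.   11.]]
oldlev 494 [[571. 147.   1.]] [[593. 267.  12.]]
card 1084 [[561.  53.   0.]] [[609. 128.  19.]]
```

play_rows(rows=[-43,20,6,0,0,0,-43,20,6,0,0,0,0,40,0,0,0,0,0,40,0,0,0,0,0,35,0,0,0,0,0,25,0,0,0,0,0,16,0,0,0,0,0,10,0,0,0,0,0,0,0,0,0,0,0,0,0,0,0,0], gripper=0)

```text
time: 3.85
tcp_pos: [0.5095, 0.262, 0.0265]
tcp_rot: [0.481, -0.517, 0.518, -0.482]
ft_force: [0.3, -0.6, 1.0]
finger_gap: 0.0853
```

play_rows(rows=[0,0,0,0,0,0,0,0,0,0,0,0,0,0,0,0,0,0,0,0,0,0,0,0,0,0,0,0,0,0,0,0,0,0,0,0,0,0,0,0,0,0,0,0,0,0,0,0], gripper=1, grip_force=50)

```text
time: 4.65
tcp_pos: [0.5085, 0.2622, 0.0259]
tcp_rot: [-0.482, 0.518, -0.517, 0.482]
ft_force: [-2.2, -0.4, 5.8]
finger_gap: 0.0259
```

play_rows(rows=[0,-20,0,0,0,0,0,-40,0,0,0,0,0,-40,0,0,0,0,0,0,0,0,0,0,0,0,0,0,0,0])

```text
time: 5.15
tcp_pos: [0.509, 0.2622, 0.1259]
tcp_rot: [0.481, -0.517, 0.518, -0.482]
ft_force: [-0.6, -0.2, -2.9]
finger_gap: 0.0258
```

```bash
python3 go.py 559 -255 119 5.1 ; python3 -c "
from h import *
snap('wrist','w2')"
```

```text
rot(tool,deg) [-0.11 -9.19 -0.04] shift in final axes mm [519.6   6.9   3.9]  in current axes [512.3   6.6  86.8]
rot(tool,deg) [ 6.0000e-02  1.7081e+02 -1.6000e-01] shift in final axes mm [-519.6    6.9   -3.9]  in current axes [512.3   6.6  86.8]
t 5.15 tcp [509.  262.2 125.9] q6 [ 0.43  0.16  1.93 -0.    1.05  0.5 ] gap 0.0258 F [-0.6 -0.2 -2.9]
[[-0.071, 0.002, 0.997], [-0.997, 0.001, -0.071], [-0.001, -1.0, 0.002]]
```

View pics/w2.png

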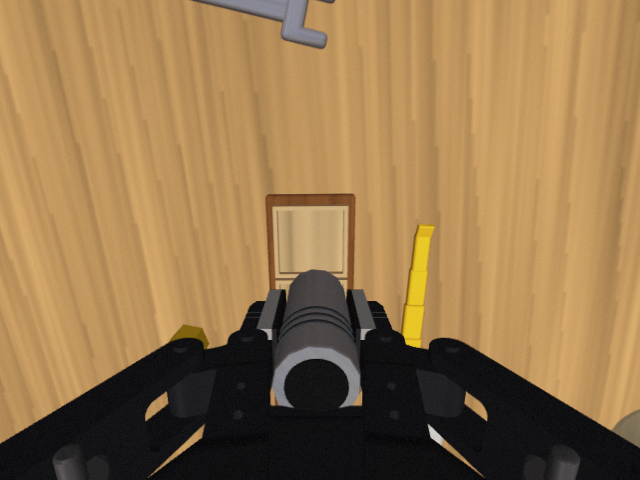

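The socket is held upright and its holder is empty. Next I carry it over the new rack.

play_rows(rows=[0,0,0,0,-4.6,0,0,0,0,0,-4.6,0,30,0,0,0,0,0,48,0,0,0,0,0,48,0,0,0,0,0,48,0,0,0,0,0,48,0,0,0,0,0,48,0,0,0,0,0,48,0,0,0,0,0,48,0,0,0,0,0,48,0,0,0,0,0,48,0,0,0,0,0])

```text
time: 6.4
tcp_pos: [0.5473, -0.1994, 0.122]
tcp_rot: [0.522, -0.479, 0.476, -0.521]
ft_force: [0.5, 0.5, -2.6]
finger_gap: 0.0254
```

play_rows(rows=[40,0,2,0,0,0,18,0,2,0,0,0,0,0,0,0,0,0,0,0,0,0,0,0])

```text
time: 6.8
tcp_pos: [0.5573, -0.2545, 0.123]
tcp_rot: [0.522, -0.479, 0.476, -0.521]
ft_force: [0.3, 0.6, -2.9]
finger_gap: 0.0256
```

```bash
python3 go.py 559 -255 22 5.1|grep '^rot\|tcp' ; python3 -c "
from h import *
snap('wrist','w3')"
```

```text
rot(tool,deg) [ 0.2  -0.04 -0.17] shift in final axes mm [  0.7 101.    1.7]  in current axes [  1. 101.   2.]
rot(tool,deg) [  0.27 179.96   0.31] shift in final axes mm [ -0.7 101.   -1.7]  in current axes [  1. 101.   2.]
t 6.8 tcp [ 557.3 -254.5  123. ] q6 [-0.47  0.24  1.84  0.    1.06 -0.56] gap 0.0256 F [ 0.3  0.6 -2.9]
```

View pics/w3.png

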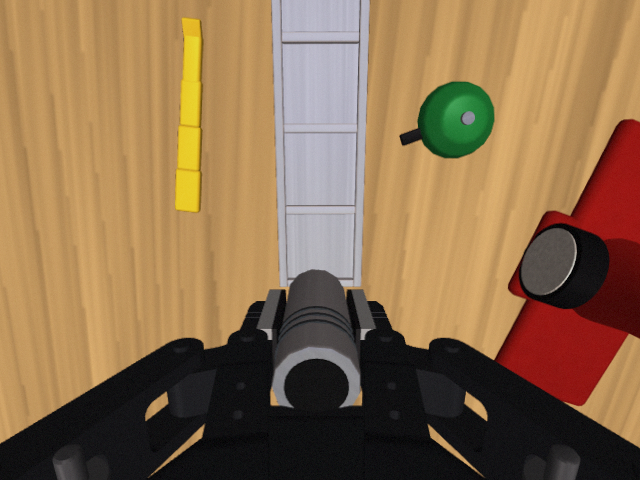

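```bash
python3 - <<'E'
from h import *
s=load('w3'); uv=[[320,37],[320,128],[320,209],[320,281],[278,150],[364,150],[282,250],[360,250]]
print((onplane(s,uv,.012)*1000).round(1))
a=np.radians(5.1);c=np.array([551.3,-171.1]);ax=np.array([-np.sin(a),np.cos(a)])
print([(c+ax*y).round(1).tolist() for y in(-112,-84,-56,-28,0,28,56,84)])
E
```

```text
[[ 548.6 -118.8   12. ]
 [ 553.7 -174.2   12. ]
 [ 558.7 -229.1   12. ]
 [ 563.7 -283.6   12. ]
 [ 526.3 -191.    12. ]
 [ 585.  -185.8   12. ]
 [ 533.6 -261.9   12. ]
 [ 590.8 -256.8   12. ]]
[[561.3, -282.7], [558.8, -254.8], [556.3, -226.9], [553.8, -199.0], [551.3, -171.1], [548.8, -143.2], [546.3, -115.3], [543.8, -87.4]]
```

The ribs found by the wrist camera agree with the top view to within 3 mm, so I correct by about 3 mm and lower.

play_rows(rows=[3,20,3,0,0,0,0,30,0,0,0,0,0,25,0,0,0,0,0,15,0,0,0,0,0,5,0,0,0,0,0,3,0,0,0,0,0,0,0,0,0,0,0,0,0,0,0,0])

```text
time: 7.65
tcp_pos: [0.5631, -0.2588, 0.0287]
tcp_rot: [-0.522, 0.476, -0.478, 0.522]
ft_force: [0.9, 0.3, -1.7]
finger_gap: 0.0259
```

play_rows(rows=[0,3,-1,0,0,0,0,2,-1,0,0,0,0,1,0,0,0,0,0,0,0,0,0,0,0,0,0,0,0,0])

```text
time: 8.15
tcp_pos: [0.5599, -0.2586, 0.0212]
tcp_rot: [0.522, -0.477, 0.477, -0.522]
ft_force: [0.7, 0.5, -1.2]
finger_gap: 0.0259
```

play_rows(rows=[0,1,0,0,0,0,0,0,0,0,0,0])

```text
time: 8.35
tcp_pos: [0.5601, -0.2587, 0.021]
tcp_rot: [0.522, -0.477, 0.477, -0.522]
ft_force: [-1.9, 1.0, 3.7]
finger_gap: 0.0257
```

play_rows(rows=[0,0,0,0,0,0,0,0,0,0,0,0,0,0,0,0,0,0,0,0,0,0,0,0,0,0,0,0,0,0], gripper=0.35)

```text
time: 8.85
tcp_pos: [0.56, -0.2585, 0.0203]
tcp_rot: [-0.522, 0.477, -0.477, 0.522]
ft_force: [-1.1, -0.2, -1.0]
finger_gap: 0.0554
```

play_rows(rows=[0,-20,0,0,0,0,0,-40,0,0,0,0,0,-40,0,0,0,0,0,-40,0,0,0,0])

```text
time: 9.25
tcp_pos: [0.5596, -0.2583, 0.1614]
tcp_rot: [0.522, -0.477, 0.477, -0.522]
ft_force: [1.2, 0.5, -0.1]
finger_gap: 0.0554
```

```bash
python3 go.py 502 203.5 160 11
```

```text
rot(tool,deg) [ 0.03 -5.89 -0.02] shift in final axes mm [-464.4    1.4   31.6]  in current axes [-465.1    1.6  -16.3]
rot(tool,deg) [4.0000e-02 1.7411e+02 5.0000e-02] shift in final axes mm [464.4   1.4 -31.6]  in current axes [-465.1    1.6  -16.3]
t 9.25 tcp [ 559.6 -258.3  161.4] q6 [-0.47  0.21  1.81  0.    1.13 -0.56] gap 0.0554 F [ 1.2  0.5 -0.1]
[[0.089, -0.001, 0.996], [-0.996, 0.0, 0.089], [-0.0, -1.0, -0.001]]
```

play_rows(rows=[0,0,0,0,-5.9,0,-46,0,3,0,0,0,-46,0,3,0,0,0,-46,0,3,0,0,0,-46,0,3,0,0,0,-46,0,3,0,0,0,-46,0,3,0,0,0,-46,0,3,0,0,0,-46,0,3,0,0,0,-46,0,3,0,0,0,-46,0,3,0,0,0,0,0,0,0,0,0], gripper=0)

```text
time: 10.45
tcp_pos: [0.5007, 0.2037, 0.1606]
tcp_rot: [-0.546, 0.449, -0.448, 0.548]
ft_force: [1.1, -0.7, 0.7]
finger_gap: 0.0853
```

play_rows(rows=[-4,0,1,0,0,0,0,0,0,0,0,0,0,0,0,0,0,0])

```text
time: 10.75
tcp_pos: [0.502, 0.2017, 0.1602]
tcp_rot: [0.545, -0.45, 0.45, -0.545]
ft_force: [-0.7, 0.7, -0.1]
finger_gap: 0.0858
```

```bash
python3 go.py 502 203.5 24 11|grep '^rot\|tcp'
```

```text
rot(tool,deg) [ 0.01 -0.07  0.02] shift in final axes mm [ -1.8 136.2   0.3]  in current axes [ -1.8 136.2   0.4]
rot(tool,deg) [-3.0000e-02  1.7993e+02  2.0000e-02] shift in final axes mm [  1.8 136.2  -0.3]  in current axes [ -1.8 136.2   0.4]
t 10.75 tcp [502.  201.7 160.2] q6 [ 0.34  0.07  1.97 -0.    1.11  0.15] gap 0.0858 F [-0.7  0.7 -0.1]
```

play_rows(rows=[-1,30,0,0,0,0,0,40,0,0,0,0,0,30,0,0,0,0,0,20,0,0,0,0,0,10,0,0,0,0,0,6,0,0,0,0,0,0,0,0,0,0,0,0,0,0,0,0])

```text
time: 11.55
tcp_pos: [0.5028, 0.2039, 0.0254]
tcp_rot: [-0.545, 0.45, -0.45, 0.546]
ft_force: [0.3, 0.4, 0.3]
finger_gap: 0.0853
```

play_rows(rows=[0,0,0,0,0,0,0,0,0,0,0,0,0,0,0,0,0,0,0,0,0,0,0,0,0,0,0,0,0,0,0,0,0,0,0,0,0,0,0,0,0,0,0,0,0,0,0,0], gripper=1)

```text
time: 12.35
tcp_pos: [0.5021, 0.2041, 0.0248]
tcp_rot: [-0.545, 0.45, -0.45, 0.546]
ft_force: [-0.1, 1.0, 6.4]
finger_gap: 0.0261
```

play_rows(rows=[0,-20,0,0,0,0,0,-40,0,0,0,0,0,-40,0,0,0,0,0,0,0,0,0,0,0,0,0,0,0,0])

```text
time: 12.85
tcp_pos: [0.5019, 0.2039, 0.1247]
tcp_rot: [-0.545, 0.449, -0.45, 0.546]
ft_force: [0.1, 1.0, -2.2]
finger_gap: 0.0257
```

```bash
python3 go.py 556 -201.5 122 5.1|grep '^rot\|tcp'; python3 -c "
from h import *
im,d=snap('wrist','w4'); cv2.imwrite('pics/w4c.png',im[180:440,180:460,::-1])"
```

```text
rot(tool,deg) [-0.08  5.91 -0.01] shift in final axes mm [408.6   2.7  17.8]  in current axes [408.3   2.6 -24.3]
rot(tool,deg) [-2.0000e-02 -1.7409e+02  1.2000e-01] shift in final axes mm [-408.6    2.7  -17.8]  in current axes [408.3   2.6 -24.3]
t 12.85 tcp [501.9 203.9 124.7] q6 [ 0.34  0.1   2.   -0.    1.04  0.15] gap 0.0257 F [ 0.1  1.  -2.2]
```

View pics/w4c.png

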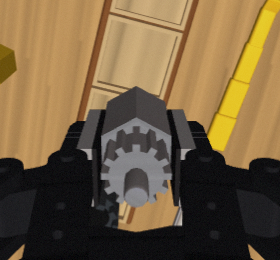

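The cassette tool is held across its flats (gap 25.7 mm, grey, not the yellow one).

play_rows(rows=[0,0,0,0,5.9,0,45,0,2,0,0,0,45,0,2,0,0,0,45,0,2,0,0,0,45,0,2,0,0,0,45,0,2,0,0,0,45,0,2,0,0,0,45,0,2,0,0,0,45,0,2,0,0,0,30,0,1,0,0,0,18,0,1,0,0,0,0,0,0,0,0,0])

```text
time: 14.1
tcp_pos: [0.5547, -0.2024, 0.1221]
tcp_rot: [0.522, -0.479, 0.477, -0.521]
ft_force: [0.8, 1.5, -1.6]
finger_gap: 0.0259
```

play_rows(rows=[0,30,0,0,0,0,0,30,0,0,0,0,0,20,0,0,0,0,0,10,0,0,0,0,0,0,0,0,0,0,0,0,0,0,0,0])

```text
time: 14.7
tcp_pos: [0.5562, -0.2003, 0.0346]
tcp_rot: [-0.522, 0.477, -0.477, 0.522]
ft_force: [0.2, -0.8, -1.6]
finger_gap: 0.026
```

```bash
python3 go.py 556 -201.5 20 5.1|grep '^rot\|tcp'
```

```text
rot(tool,deg) [-0.01  0.05 -0.01] shift in final axes mm [ 1.2 14.6 -0.3]  in current axes [ 1.2 14.6 -0.3]
rot(tool,deg) [-1.0000e-02 -1.7995e+02  2.0000e-02] shift in final axes mm [-1.2 14.6  0.3]  in current axes [ 1.2 14.6 -0.3]
t 14.7 tcp [ 556.2 -200.3   34.6] q6 [-0.39  0.3   1.95  0.    0.89 -0.48] gap 0.026 F [ 0.2 -0.8 -1.6]
```

play_rows(rows=[1,6,0,0,0,0,0,4,0,0,0,0,0,2,0,0,0,0,0,1,0,0,0,0,0,1,0,0,0,0,0,1,0,0,0,0,0,0,0,0,0,0,0,0,0,0,0,0])

```text
time: 15.5
tcp_pos: [0.5561, -0.2021, 0.0198]
tcp_rot: [0.522, -0.477, 0.477, -0.522]
ft_force: [-1.7, 0.4, 3.6]
finger_gap: 0.026
```

play_rows(rows=[0,0,0,0,0,0,0,0,0,0,0,0,0,0,0,0,0,0,0,0,0,0,0,0,0,0,0,0,0,0], gripper=0.35)

```text
time: 16.0
tcp_pos: [0.556, -0.2019, 0.0192]
tcp_rot: [-0.522, 0.477, -0.477, 0.522]
ft_force: [0.1, -1.0, -0.5]
finger_gap: 0.0556
```

play_rows(rows=[0,-20,0,0,0,0,0,-40,0,0,0,0,0,-40,0,0,0,0,0,-40,0,0,0,0])

```text
time: 16.4
tcp_pos: [0.5556, -0.2018, 0.1604]
tcp_rot: [0.522, -0.477, 0.477, -0.522]
ft_force: [-0.5, -0.8, -0.8]
finger_gap: 0.0553
```

```bash
python3 go.py 500 148 160 4.5|grep '^rot\|tcp'; python3 -c "
from h import *
im,d=snap('wrist','w5')"
```

```text
rot(tool,deg) [ 0.04  0.61 -0.02] shift in final axes mm [-353.1    0.4  -28. ]  in current axes [-353.3    0.5  -24.2]
rot(tool,deg) [-3.0000e-02 -1.7939e+02 -6.0000e-02] shift in final axes mm [353.1   0.4  28. ]  in current axes [-353.3    0.5  -24.2]
t 16.4 tcp [ 555.6 -201.8  160.4] q6 [-0.39  0.16  1.86 -0.    1.12 -0.48] gap 0.0553 F [-0.5 -0.8 -0.8]
```

View pics/w5.png

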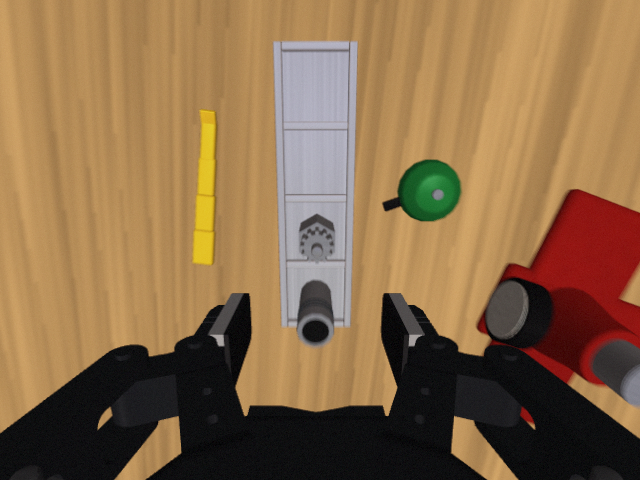

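Both placed tools stand well inside their wells: socket (316,310) and cassette tool (316,235). Next is the freewheel tool.

play_rows(rows=[-45,0,-3,0,0.6,0,-45,0,-3,0,0,0,-45,0,-4,0,0,0,-45,0,-4,0,0,0,-45,0,-4,0,0,0,-45,0,-4,0,0,0,-45,0,-3,0,0,0,-38,0,-3,0,0,0,0,0,0,0,0,0,0,0,0,0,0,0], gripper=0)

```text
time: 17.45
tcp_pos: [0.4996, 0.1484, 0.1591]
tcp_rot: [0.52, -0.479, 0.479, -0.52]
ft_force: [0.2, 0.6, 0.2]
finger_gap: 0.0855
```

play_rows(rows=[0,30,0,0,0,0,0,40,0,0,0,0,0,0,0,0,0,0,0,0,0,0,0,0])

```text
time: 17.85
tcp_pos: [0.4992, 0.1463, 0.0887]
tcp_rot: [0.52, -0.481, 0.48, -0.518]
ft_force: [-0.7, 0.2, 0.1]
finger_gap: 0.0856
```

```bash
python3 go.py 500 148 24 4.5|grep '^rot\|tcp'
```

```text
rot(tool,deg) [ 0.15 -0.09  0.04] shift in final axes mm [-1.6 64.7  0.9]  in current axes [-1.6 64.7  1.1]
rot(tool,deg) [-6.0000e-02  1.7991e+02  2.4000e-01] shift in final axes mm [ 1.6 64.7 -0.9]  in current axes [-1.6 64.7  1.1]
t 17.85 tcp [499.2 146.3  88.7] q6 [ 0.24  0.11  2.07 -0.    0.97  0.16] gap 0.0856 F [-0.7  0.2  0.1]
```

play_rows(rows=[-1,25,1,0,0,0,0,20,0,0,0,0,0,12,0,0,0,0,0,7,0,0,0,0,0,0,0,0,0,0,0,0,0,0,0,0])

```text
time: 18.45
tcp_pos: [0.5017, 0.1489, 0.0263]
tcp_rot: [-0.519, 0.48, -0.48, 0.52]
ft_force: [-0.0, 0.3, 1.0]
finger_gap: 0.0855
```

play_rows(rows=[0,0,0,0,0,0,0,0,0,0,0,0,0,0,0,0,0,0,0,0,0,0,0,0,0,0,0,0,0,0,0,0,0,0,0,0,0,0,0,0,0,0,0,0,0,0,0,0], gripper=1)

```text
time: 19.25
tcp_pos: [0.5011, 0.1489, 0.0257]
tcp_rot: [-0.519, 0.48, -0.48, 0.519]
ft_force: [-0.8, -0.6, 4.7]
finger_gap: 0.025
```

play_rows(rows=[0,-20,0,0,0,0,0,-40,0,0,0,0,0,-40,0,0,0,0,0,0,0,0,0,0,0,0,0,0,0,0])

```text
time: 19.75
tcp_pos: [0.5011, 0.1488, 0.1256]
tcp_rot: [-0.519, 0.48, -0.48, 0.52]
ft_force: [-0.7, -0.4, -2.6]
finger_gap: 0.0253
```

```bash
python3 go.py 551 -145.7 122 5.1|grep '^rot\|tcp'
```

```text
rot(tool,deg) [-0.08 -0.59 -0.01] shift in final axes mm [297.8   3.6  23.6]  in current axes [297.6   3.6  26.6]
rot(tool,deg) [ 2.0000e-02  1.7941e+02 -1.3000e-01] shift in final axes mm [-297.8    3.6  -23.6]  in current axes [297.6   3.6  26.6]
t 19.75 tcp [501.1 148.8 125.6] q6 [ 0.24  0.07  2.04 -0.    1.04  0.16] gap 0.0253 F [-0.7 -0.4 -2.6]
```

play_rows(rows=[45,0,4,0,-0.6,0,45,0,4,0,0,0,45,0,4,0,0,0,45,0,4,0,0,0,45,0,4,0,0,0,45,0,2,0,0,0,28,0,2,0,0,0,0,0,0,0,0,0,0,0,0,0,0,0])

```text
time: 20.65
tcp_pos: [0.5487, -0.1459, 0.1224]
tcp_rot: [0.522, -0.479, 0.476, -0.521]
ft_force: [-0.3, 0.9, -1.1]
finger_gap: 0.0249
```

play_rows(rows=[0,30,0,0,0,0,0,30,0,0,0,0,0,20,0,0,0,0,0,10,0,0,0,0,0,0,0,0,0,0,0,0,0,0,0,0])

```text
time: 21.25
tcp_pos: [0.5509, -0.1453, 0.0355]
tcp_rot: [-0.522, 0.477, -0.477, 0.522]
ft_force: [0.2, -0.8, -1.7]
finger_gap: 0.0251
```

```bash
python3 go.py 551 -145.7 20.7 5.1|grep '^rot\|tcp'
```

```text
rot(tool,deg) [-0.    0.06 -0.01] shift in final axes mm [ 0.4 14.8  0. ]  in current axes [ 0.4 14.8  0. ]
rot(tool,deg) [-1.0000e-02 -1.7994e+02  1.0000e-02] shift in final axes mm [-0.4 14.8 -0. ]  in current axes [ 0.4 14.8  0. ]
t 21.25 tcp [ 550.9 -145.3   35.5] q6 [-0.3   0.27  2.    0.    0.88 -0.39] gap 0.0251 F [ 0.2 -0.8 -1.7]
```

play_rows(rows=[0,6,0,0,0,0,0,4,0,0,0,0,0,2,0,0,0,0,0,1,0,0,0,0,0,1,0,0,0,0,0,1,0,0,0,0,0,0,0,0,0,0,0,0,0,0,0,0])

```text
time: 22.05
tcp_pos: [0.5509, -0.1461, 0.0207]
tcp_rot: [-0.522, 0.477, -0.477, 0.522]
ft_force: [-1.6, 0.8, 1.8]
finger_gap: 0.0253
```

play_rows(rows=[0,0,0,0,0,0,0,0,0,0,0,0,0,0,0,0,0,0,0,0,0,0,0,0,0,0,0,0,0,0], gripper=0.35)

```text
time: 22.55
tcp_pos: [0.5507, -0.146, 0.0202]
tcp_rot: [0.522, -0.477, 0.477, -0.522]
ft_force: [0.1, 0.2, -0.0]
finger_gap: 0.0553
```

play_rows(rows=[0,-20,0,0,0,0,0,-40,0,0,0,0,0,-40,0,0,0,0,0,-40,0,0,0,0])

```text
time: 22.95
tcp_pos: [0.5503, -0.1459, 0.1614]
tcp_rot: [0.522, -0.477, 0.477, -0.522]
ft_force: [0.3, -0.4, 0.7]
finger_gap: 0.0556
```

```bash
python3 go.py 495 92.5 160 -4.1|grep '^rot\|tcp'
```

```text
rot(tool,deg) [ 0.04  9.21 -0.01] shift in final axes mm [-233.8    1.4  -72.2]  in current axes [-242.3    1.5  -33.9]
rot(tool,deg) [-2.0000e-02 -1.7079e+02 -6.0000e-02] shift in final axes mm [233.8   1.4  72.2]  in current axes [-242.3    1.5  -33.9]
t 22.95 tcp [ 550.3 -145.9  161.4] q6 [-0.3   0.12  1.91  0.    1.11 -0.39] gap 0.0556 F [ 0.3 -0.4  0.7]
```

play_rows(rows=[0,0,0,0,4.6,0,0,0,0,0,4.6,0,-40,0,-12,0,0,0,-40,0,-12,0,0,0,-40,0,-12,0,0,0,-40,0,-12,0,0,0,-40,0,-12,0,0,0,-34,0,-12,0,0,0,0,0,0,0,0,0,0,30,0,0,0,0,0,40,0,0,0,0,0,0,0,0,0,0], gripper=0)

```text
time: 24.15
tcp_pos: [0.4908, 0.0915, 0.0853]
tcp_rot: [-0.485, 0.52, -0.515, 0.479]
ft_force: [-1.7, -0.5, -0.1]
finger_gap: 0.0853
```

play_rows(rows=[0,0,0,0,0,0])

```text
time: 24.25
tcp_pos: [0.4949, 0.0919, 0.0898]
tcp_rot: [-0.483, 0.518, -0.517, 0.481]
ft_force: [0.8, -0.4, 1.1]
finger_gap: 0.0854
```

```bash
python3 go.py 495 92.5 24 -4.1|grep '^rot\|tcp'
```

```text
rot(tool,deg) [ 0.15 -0.02  0.04] shift in final axes mm [-0.6 65.8  0.1]  in current axes [-0.6 65.8  0.3]
rot(tool,deg) [-6.0000e-02  1.7998e+02  2.3000e-01] shift in final axes mm [ 0.6 65.8 -0.1]  in current axes [-0.6 65.8  0.3]
t 24.25 tcp [494.9  91.9  89.8] q6 [ 0.13  0.08  2.1  -0.    0.97  0.21] gap 0.0854 F [ 0.8 -0.4  1.1]
```

play_rows(rows=[-1,25,0,0,0,0,0,20,0,0,0,0,0,12,0,0,0,0,0,7,0,0,0,0,0,1,0,0,0,0,0,0,0,0,0,0])

```text
time: 24.85
tcp_pos: [0.4965, 0.0936, 0.0261]
tcp_rot: [0.481, -0.517, 0.518, -0.482]
ft_force: [0.4, -0.2, -0.4]
finger_gap: 0.0851
```

play_rows(rows=[0,0,0,0,0,0,0,0,0,0,0,0,0,0,0,0,0,0,0,0,0,0,0,0,0,0,0,0,0,0,0,0,0,0,0,0,0,0,0,0,0,0,0,0,0,0,0,0], gripper=1)

```text
time: 25.65
tcp_pos: [0.4959, 0.0936, 0.0259]
tcp_rot: [0.482, -0.517, 0.518, -0.482]
ft_force: [-2.0, -0.4, 5.4]
finger_gap: 0.0324
```

play_rows(rows=[0,-20,0,0,0,0,0,-40,0,0,0,0,0,-40,0,0,0,0,0,0,0,0,0,0,0,0,0,0,0,0])

```text
time: 26.15
tcp_pos: [0.4962, 0.0936, 0.1259]
tcp_rot: [0.481, -0.517, 0.518, -0.482]
ft_force: [-0.5, 0.5, -2.6]
finger_gap: 0.0318
```

```bash
python3 go.py 546 -90 122 5.1|grep '^rot\|tcp'; python3 -c "
from h import *
im,d=snap('wrist','w6'); cv2.imwrite('pics/w6c.png',im[180:440,180:460,::-1])"
```

```text
rot(tool,deg) [-0.12 -9.19 -0.01] shift in final axes mm [187.3   3.9  33.2]  in current axes [179.6   4.   62.7]
rot(tool,deg) [ 2.0000e-02  1.7081e+02 -1.8000e-01] shift in final axes mm [-187.3    3.9  -33.2]  in current axes [179.6   4.   62.7]
t 26.15 tcp [496.2  93.6 125.9] q6 [ 0.14  0.03  2.07 -0.    1.03  0.21] gap 0.0318 F [-0.5  0.5 -2.6]
```

View pics/w6c.png

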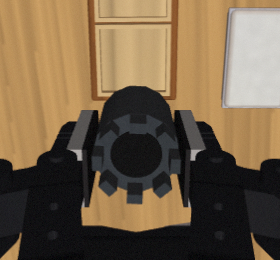

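The drum is held centred and upright, so I carry it to the leftmost well.

play_rows(rows=[0,0,0,0,-4.6,0,0,0,0,0,-4.6,0,40,0,7,0,0,0,40,0,7,0,0,0,40,0,7,0,0,0,40,0,7,0,0,0,27,0,5,0,0,0,0,0,0,0,0,0])

```text
time: 27.0
tcp_pos: [0.5442, -0.0927, 0.1225]
tcp_rot: [0.522, -0.479, 0.477, -0.52]
ft_force: [0.5, 0.4, -2.0]
finger_gap: 0.0325
```

play_rows(rows=[0,30,0,0,0,0,0,30,0,0,0,0,0,20,0,0,0,0,0,10,0,0,0,0,0,0,0,0,0,0,0,0,0,0,0,0])

```text
time: 27.6
tcp_pos: [0.5451, -0.0893, 0.0352]
tcp_rot: [0.522, -0.477, 0.477, -0.522]
ft_force: [0.2, -0.4, -0.9]
finger_gap: 0.0321
```

```bash
python3 go.py 546 -90 20.9 5.1|grep '^rot\|tcp'
```

```text
rot(tool,deg) [ 0.03  0.03 -0.02] shift in final axes mm [ 0.8 14.3  0.8]  in current axes [ 0.8 14.3  0.8]
rot(tool,deg) [-2.0000e-02 -1.7997e+02 -5.0000e-02] shift in final axes mm [-0.8 14.3 -0.8]  in current axes [ 0.8 14.3  0.8]
t 27.6 tcp [545.1 -89.3  35.2] q6 [-0.21  0.24  2.03  0.    0.87 -0.3 ] gap 0.0321 F [ 0.2 -0.4 -0.9]
```

play_rows(rows=[1,6,1,0,0,0,0,4,0,0,0,0,0,2,0,0,0,0,0,1,0,0,0,0,0,1,0,0,0,0,0,1,0,0,0,0,0,0,0,0,0,0,0,0,0,0,0,0])

```text
time: 28.4
tcp_pos: [0.5464, -0.0907, 0.0209]
tcp_rot: [-0.522, 0.477, -0.477, 0.522]
ft_force: [-2.7, 0.9, 4.0]
finger_gap: 0.0324
```

play_rows(rows=[0,0,0,0,0,0,0,0,0,0,0,0,0,0,0,0,0,0,0,0,0,0,0,0,0,0,0,0,0,0], gripper=0.3)

```text
time: 28.9
tcp_pos: [0.5463, -0.0907, 0.0202]
tcp_rot: [0.522, -0.477, 0.477, -0.522]
ft_force: [0.1, 0.5, 0.0]
finger_gap: 0.0599
```

play_rows(rows=[0,-20,0,0,0,0,0,-40,0,0,0,0,0,-40,0,0,0,0,0,-40,0,0,0,0,0,-40,0,0,0,0,-40,0,0,0,0,0,-40,0,0,0,0,0,-40,0,0,0,0,0,-40,0,0,0,0,0,-40,0,0,0,0,0,-40,0,0,0,0,0,0,0,0,0,0,0])

```text
time: 30.1
tcp_pos: [0.5242, 0.1525, 0.2003]
tcp_rot: [-0.522, 0.476, -0.476, 0.523]
ft_force: [0.5, -1.6, -0.5]
finger_gap: 0.0598
```

```bash
python3 - <<'E'
from h import *
s=snap('side','side9');snap('top','top9')
a=cv2.imread('pics/side9.png');b=cv2.imread('pics/top9.png')
a=cv2.resize(a[130:260,250:390],None,fx=3,fy=3); b=cv2.resize(b[170:250,330:490],None,fx=2.6,fy=4.875)
cv2.imwrite('pics/fin.png',np.hstack([cv2.resize(a,(400,390)),cv2.resize(b,(400,390))]))
s=load('top9');P=cloud(s);h=P[...,2];m=(h>.02)&(h<.1);m[:170]=0;m[250:]=0;m[:,:330]=0;m[:,490:]=0
n,l,st,c=cv2.connectedComponentsWithStats(m.astype(np.uint8))
for i in range(1,n):
    if st[i,4]<60: continue
    q=P[l==i];print(c[i].round(0),'zmax',q[:,2].max().round(4),[np.round(v,1) for v in cv2.minAreaRect((q[:,:2]*1000).astype(np.float32))])
E
```

```text
[460. 200.] zmax 0.0778 [array([ 558.1, -255. ]), array([26.4, 26.6]), np.float64(83.9)]
[427. 205.] zmax 0.0704 [array([ 553.9, -199.2]), array([29.6, 26.7]), np.float64(40.7)]
[396. 208.] zmax 0.0595 [array([ 549.6, -143.4]), array([27.8, 25.8]), np.float64(4.4)]
[366. 211.] zmax 0.0515 [array([544.8, -89.7]), array([33.1, 33.2]), np.float64(29.6)]
```

View pics/fin.png

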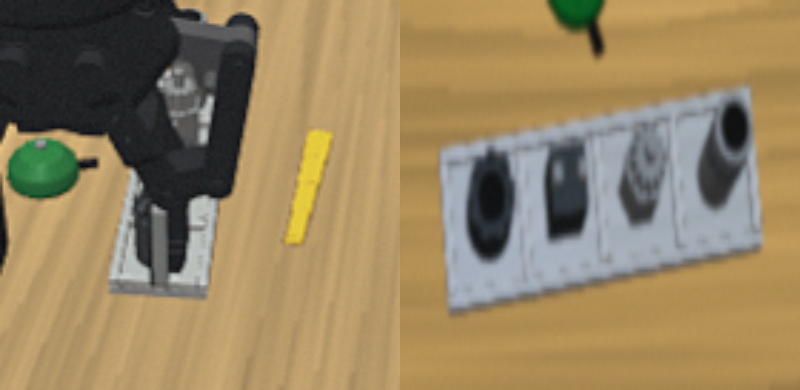

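The top view shows all four tools upright in their wells, in reverse order: drum, block, cassette tool, socket. Their centres are within about 2.5 mm of the well centres and their heights are right. The arm hides part of the side view but is clear of everything.

```bash
python3 -c "
from cell import *
print(hand_in())"
```

```text
the job is handed in; nothing more can be done
None
```

All four tools now stand in the new rack in reverse order, and the job is handed in. From the robot's left they are bracket tool, freewheel tool, cassette tool and axle socket. The whole job took about 30 s of robot time.

- **Position:** in the last top view each tool's centre was within about 2.5 mm of its well's centre.
- **Standing height:** the tops measured about 78, 70, 60 and 52 mm above the table. That is 2–4 mm above the nominal 74, 68, 58 and 48 mm for standing on the well floors. The starting readings came out 3–6 mm high too, so I take this as measuring error.
- **Touchdown:** each tool was lowered until I read a light contact force of 2–4 N. The gripper then opened and moved away about 240 mm sideways and 180 mm up.
- **Forces:** the highest reading at the end of any move was about 6 N; force between readings was not checked.
- **Not confirmed:** the arm hid most of the new rack in the last side view, so the final check rests on the top view and the touchdown readings. The top and wrist cameras differed by about 2.5 mm throughout, well inside the wells' clearance.

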